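# Re-aim the raking-light lamp and clamp it

## Task

The small raking-light lamp on the swivel base has to be re-aimed. Loosen the clamp knob on top of its pivot by turning it counter-clockwise (seen from above) well past half of its turn, swing the lamp round until its pointer lies over the middle of the round stud in the base's slot (not the oblong one), then turn the knob clockwise until it is fully tight again and let go, with the pointer still over the stud. Leave the jar, the flashlight and the two weights where they are.

Things in the scene. Friction and masses are not known exactly. Their poses are not given: they have to be found in the camera images.
- base: Grey base plate of the swivel lamp, fixed, 290 x 330 x 12 mm, standing on a 3 mm black mat. Origin on the lamp's vertical pivot axis, at the plate's underside; x runs from the pivot towards the cross slot, z up. The plate reaches from 80 mm behind the pivot to 210 mm ahead of it and 165 mm to either side. The 12 mm wide black slot runs along y, 175 mm ahead of the pivot. Heights below are above this origin.
- clamp_grip (a point): Centre of the black bar grip of the clamp knob, on the pivot axis, 93 mm above the base's origin. The bar is upright, 64 mm long, 14 mm thick, 34 mm high (76 to 110 mm) and its length runs along the base's x turned by (joint clamp - 0.6) rad about z; its own frame's x is the base's x turned by joint clamp alone. Below it are a round flange of 46 mm diameter (63 to 71 mm high) and a steel washer of 104 mm diameter (top at 58 mm).
- clamp (a joint): Turn of the clamp knob, rad: 0 = fully tight (hard stop), grows counter-clockwise seen from above, stop at 1.3. It stays where it is left and needs about 0.2 to 0.3 N m: grip the bar firmly (30 to 40 N). The clamp bites below about 0.7; above that the lamp is free, and 0.8 or more counts as loosened. Fully tight means below 0.15. It starts tight, between 0 and 0.1.
- head (a joint): Swing of the lamp about the vertical pivot axis, rad: 0 = the lamp points along the base's x, grows counter-clockwise seen from above; stops at -0.75 and 0.75. When unclamped it moves at about 1.5 N of sideways push on the housing and stays where it is left; when clamped it slips only above some 11 to 14 N.
- lamp (a point): Centre of the lamp's black housing, 115 mm out from the pivot axis and 71 mm above the base's origin; the housing is a box 60 mm long (from 85 to 145 mm out), 46 mm wide and 62 mm high (40 to 102 mm; low cooling fins on top to 106 mm). x points outward from the pivot along the pointer, y to the left of it, z up.
- pointer_tip (a point): Tip of the lamp's pointer, a level aluminium blade 8 mm wide and 5 mm thick below the lens, along the lamp's centre line, 220 mm from the pivot axis and 37 mm above the base's origin. It passes 7 mm above the studs.
- round_top (a point): Centre of the top of the round steel stud, the mark to aim at: 22 mm diameter, 16 mm high, fixed in the slot, 28 mm above the base's origin. It stands on either side.
- oblong_top (a point): Centre of the top of the oblong steel stud, the wrong mark: 36 x 12 mm, 16 mm high, fixed in the slot on the other side.
- jar_mid (a point): Centre of the glass dusting jar, 52 mm diameter, 70 mm high, standing beside the base; leave it.
- weight_a_mid (a point): Centre of a grey ceramic scale weight with a knob top, 36 mm diameter, 38 mm high, standing beside the base; leave it.
- weight_b_mid (a point): Centre of the other, identical grey scale weight; leave it.
- flashlight_mid (a point): Point on the axis of the red flashlight lying on the mat beside the base, 140 mm long, 26 mm diameter, lying along its x; leave it.

How it is judged:
By the outcome, as a careful person would: the job done as asked, in the order asked, and still so for the second after the job is handed in, with the robot touching nothing.
It also fails if it takes over 72 s, if anything falls off the work surface, if the arm or the gripper's body presses on something with over 40 N, if the wrist force passes 120 N, or if a joint passes its speed limit or range.

## Robot

A 6-joint arm with a two-finger parallel gripper is mounted at the origin on the work surface. World frame = base frame: x ahead of the robot, y to its left, z up, the work surface at z = 0. Lengths are in m, angles in rad, forces in N, time in s.
With the tool pointing down it reaches from about 0.3 to 0.775 m from the base axis. Payload 14.6 kg.
Tool frame: the origin (TCP) lies between the finger pads; the fingertips stand 11 mm ahead of it and the grasp point (between the pads) lies 8 mm behind it; z points along the fingers, y is the direction in which the jaws open and shut (so a half turn about z gives the same grasp; the last joint's range is limited). The gripper opens to 94 mm and grips with 3 to 60 N. Pads are 16 mm wide; open, the fingers measure 119 mm over their backs; the gripper's body (75 mm by 177 mm) begins 78 mm behind the grasp point.
Start: joints at [-1.169, 0.3, 1.521, -0, 1.321, -0.067], TCP at [0.248, -0.491, 0.216] pointing down, gripper open.
Joint ranges: [-3.03, 3.03], [-0.79, 2.21], [0.23, 2.52], [-1.04, 4.18], [0, 3.07], [-2.55, 2.55]. Speed limits (rad/s): [2.22, 2.22, 2.57, 3.14, 3.14, 3.14].

## Interface

Orientations are given as a unit quaternion [x, y, z, w].
In Python, from rig import * gives the robot as it stands. The module is installed in compiled form; this text tells all that it offers.
- The arm moves only by the tool play_rows, never from a script. Its argument "moves" is a list of rows, each a list of 6 numbers: the shift along the tool's x, y, z normalised to -1 to 1, where 1 is 0.12 m, then the turn, a rotation vector about the tool's x, y, z normalised to -1 to 1, where 1 is 90 degrees. In form: [[dx, dy, dz, wx, wy, wz], ...]. A call has exactly 10 rows; each row shifts and turns the commanded pose from where the row before left it, along the tool's axes as they then stand; what a row does not reach is not made up. A row lasts 1/12 s, in which the tool goes at most 41.7 mm and 7.16 degrees, less where a joint would pass 70% of its speed; a pose out of reach is approached as far as the arm can. A call with a number of a shift or a turn outside -1 to 1 is refused whole. A call with a gripper value outside its range is refused whole. "claw" is the closure, from -1 (fully open) to 1 (shut), set as the call begins (left out, the last holds). The fingers move at their own pace and stop on an object; "squeeze" is the grip in N (left out, the last holds). Time passes only in rows, so rows that do not move let the fingers close, or fill a call up. It gives the time, the measured TCP pose, the force and the opening at its end, in the units of the state.
- sense(): the state, without advancing time (a new reading comes with each control period).
- snapshot(name): name is "scene" or "top"; returns a dict with "img" (480x640x3 uint8, blue, green, red), "camera_matrix" (3x3 intrinsics, pixels), "k1" (the pictures are not rectified: a ray, as slopes to the right and down, at radius r is drawn at 1 + k1 r^2 times it, then the intrinsics apply), "rvec" (rotation vector, rad) and "tvec" (3), from world to camera coordinates, as OpenCV has them. Camera axes: x right, y down, z forward; pixel columns grow to the right and rows downward; lengths in m; the calibration is good to about 2 mm. A picture is of the moment at which its call begins. There is no depth.
- hand_in(): hands the job in, once; it reports no verdict.
The state is a dict: "time_s": time; "q": joint angles; "joint_vel": joint speeds; "effort": joint torques, N m; "ee_pos": TCP position; "tcp_rot": TCP orientation; "force": force on the tool from outside, world axes, zero at the start; "wrist_torque": the same for the moment, N m; "gripper_width": opening from 0.0 (shut) to 1.0 (fully open).
Only numpy, scipy, OpenCV 4.12 (cv2) and the standard library are available. Lean on these libraries where they do the work, as an engineer would, in place of code of your own. Each camera call takes 0.05 s, during which the arm holds its last target.

## Working session

There is one attempt and no reset: what is moved stays moved. The work goes in short steps, Python scripts to look and compute and a tool call to move; the robot and the scene stay as the last step left them, time stands still between calls to the robot, and variables do not carry over. Pictures are saved under pics/ and viewed, and the job is handed in when it is done.

Besides the shell and the picture viewer there is one more tool, called in YAML: its name, and indented under it one key for each argument. play_rows: Moves the arm, as the interface text tells. Its arguments: {"type":"object","properties":{"moves":{"type":"array","items":{"type":"array","items":{"type":"number"}}},"claw":{"type":"number"},"squeeze":{"type":"number"}},"required":["moves"]}

```bash
mkdir -p pics
python3 - <<'E'
from rig import *
import cv2
for n in("scene","top"):
    s=snapshot(n); cv2.imwrite(f"pics/{n}0.png",s["img"]); print(n,s["camera_matrix"],s["k1"],s["rvec"],s["tvec"])
s=sense(); print(s)
E
```

```text
scene [[455.62736045   0.         320.16614274]
 [  0.         455.62736045 238.4844248 ]
 [  0.           0.           1.        ]] -0.005432496687372474 [ 2.1168394   0.95363165 -0.45610445] [-0.43497054 -0.18361414  1.18112617]
top [[488.65018436   0.         318.13870279]
 [  0.         488.65018436 238.84132071]
 [  0.           0.           1.        ]] -0.060502261871558896 [ 2.11681044 -2.13495135  0.22530606] [0.05219279 0.59806071 0.89041372]
{'time_s': 0.1, 'q': array([-1.16861492e+00,  3.00397742e-01,  1.52150036e+00, -1.14367404e-06,
        1.32068811e+00, -6.66016769e-02]), 'joint_vel': array([-0.00087185,  0.0003219 , -0.00090144, -0.0007165 , -0.00105458,
       -0.00025323]), 'effort': array([ 7.90953873e-04, -5.32645476e+01, -3.53280044e+01,  7.09546963e-02,
        2.34974711e-02, -5.41561940e-05]), 'ee_pos': array([ 0.24840292, -0.49046988,  0.21596071]), 'tcp_rot': array([ 9.72655683e-01,  2.32251318e-01, -8.35100670e-05, -4.89709620e-04]), 'force': array([ 0.73443356,  0.16072096, -0.10563154]), 'wrist_torque': array([0.03652053, 0.02560332, 0.02498683]), 'gripper_width': 1.003233004085207}
```

View pics/scene0.png

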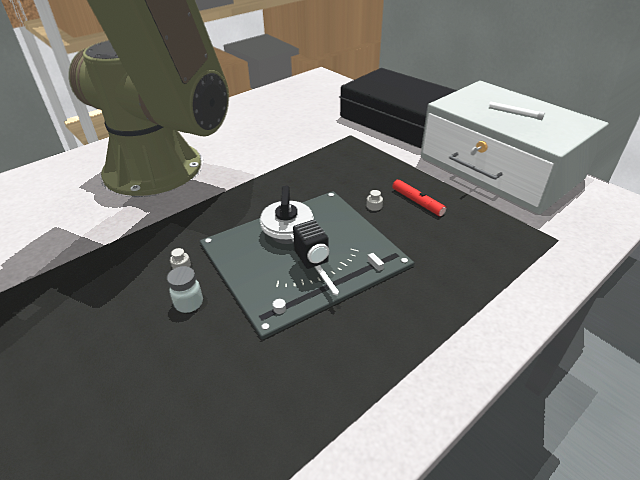

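View pics/top0.png

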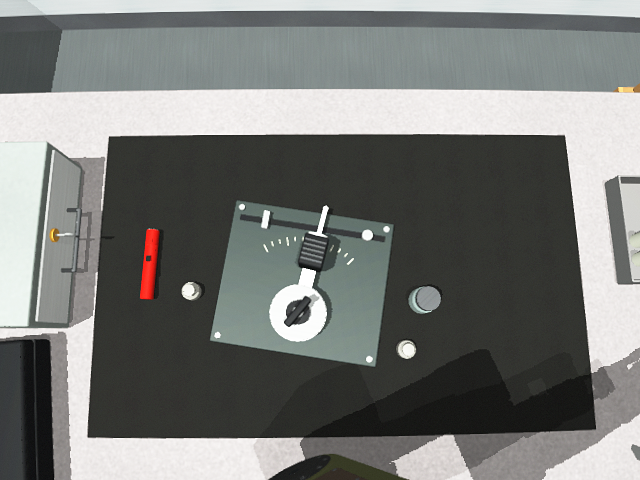

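The top view shows the round stud at about (368,235), the oblong stud at (266,219), the washer at (298,312) and the pointer tip at (325,207). Next I'll measure these.

```bash
cat > h.py <<'E'
import numpy as np, cv2
from rig import *
def ray(s,uv):
    K=s["camera_matrix"];k=s["k1"]
    D=np.array([k,0,0,0,0.]);p=cv2.undistortPoints(np.array(uv,float).reshape(-1,1,2),K,D).reshape(-1,2)
    R=cv2.Rodrigues(np.array(s["rvec"],float))[0];t=np.array(s["tvec"],float).ravel()
    return -R.T@t,(np.c_[p,np.ones(len(p))])@R
def onz(s,uv,z):
    c,d=ray(s,uv); return c+d*((z-c[2])/d[:,2])[:,None]
def proj(s,P):
    return cv2.projectPoints(np.array(P,float).reshape(-1,1,3),np.array(s["rvec"],float),np.array(s["tvec"],float),s["camera_matrix"],np.array([s["k1"],0,0,0,0.]))[0].reshape(-1,2)
def zoom(img,x0,y0,w,h,f,name):
    cv2.imwrite(name,cv2.resize(img[y0:y0+h,x0:x0+w],None,fx=f,fy=f,interpolation=cv2.INTER_CUBIC))
E
python3 - <<'E'
from h import *
s=snapshot("top");im=s["img"]
zoom(im,200,190,200,150,4,"pics/top1z.png")
# plate mask
hsv=cv2.cvtColor(im,cv2.COLOR_BGR2HSV)
print(im[300,240],im[340,420],im[330,350])
g=im.astype(int)
m=((g.sum(2)>200)).astype(np.uint8)*255
m[:, :200]=0;m[:,400:]=0;m[:195]=0;m[375:]=0
m=cv2.morphologyEx(m,cv2.MORPH_CLOSE,np.ones((3,3)))
cs,_=cv2.findContours(m,cv2.RETR_EXTERNAL,cv2.CHAIN_APPROX_NONE)
c=max(cs,key=cv2.contourArea);print(cv2.contourArea(c))
w=onz(s,c.reshape(-1,2),0.015)
r=cv2.minAreaRect((w[:,:2]*1000).astype(np.float32));print(r,cv2.boxPoints(r))
# white blobs
wm=(g.min(2)>170).astype(np.uint8)*255
wm[:, :200]=0;wm[:,400:]=0;wm[:195]=0;wm[375:]=0
n,l,st,ce=cv2.connectedComponentsWithStats(wm)
for i in range(1,n):
    if st[i,4]>8: print(st[i],ce[i],onz(s,ce[i],0.018)[0].round(4))
E
```

```text
[135 140 126] [50 55 52] [139 143 127]
23292.0
((530.4092407226562, 74.92451477050781), (328.34393310546875, 306.0794372558594), 80.61894226074219) [[ 352.65625  -62.10639]
 [ 654.6422  -111.99728]
 [ 708.16223  211.95541]
 [ 406.17627  261.8463 ]]
[239 204   6   6  31] [241.41935484 206.4516129 ] [0.6753 0.2031 0.018 ]
[309 205  20  32 194] [320.82474227 222.97938144] [0.6394 0.0406 0.018 ]
[261 210   9  19 113] [265.04424779 218.84955752] [0.6488 0.1543 0.018 ]
[383 226   7   6  32] [386.      228.65625] [ 0.6266 -0.0923  0.018 ]
[362 230  11  11  96] [366.90625 234.6875 ] [ 0.6143 -0.0528  0.018 ]
[286 237   3   9  19] [287.10526316 240.94736842] [0.6025 0.1092 0.018 ]
[279 239   2   5   9] [279.44444444 241.22222222] [0.6021 0.1247 0.018 ]
[271 241   3   5  10] [271.9 243. ] [0.5985 0.1399 0.018 ]
[263 244   5   8  18] [265.27777778 247.61111111] [0.5892 0.1532 0.018 ]
[338 248   3   5   9] [339. 250.] [0.5832 0.0045 0.018 ]
[344 253   4   4  10] [345.5 254.5] [ 0.5739 -0.0084  0.018 ]
[347 258   7   7  19] [350. 261.] [ 0.5606 -0.0172  0.018 ]
[ 269  268   58   74 2247] [298.30129061 309.07343124] [0.4656 0.0869 0.018 ]
[214 332   7   6  32] [217.      334.71875] [0.417  0.2458 0.018 ]
[398 344   2  10  15] [398.66666667 348.66666667] [ 0.3867 -0.1087  0.018 ]
[366 356   7   7  38] [368.84210526 358.78947368] [ 0.3683 -0.0497  0.018 ]
```

View pics/top1z.png

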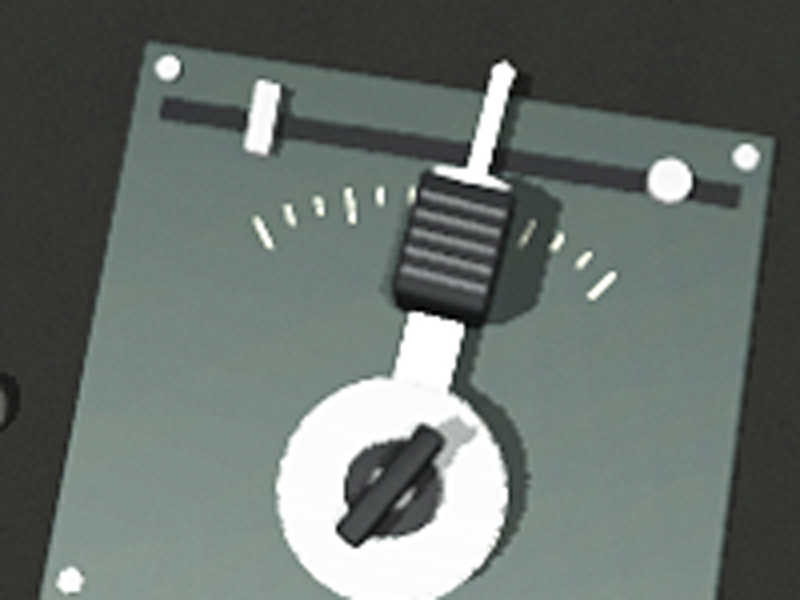

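```bash
cat > meas.py <<'E'
from h import *
pv=np.array([.4577,.0873]);yaw=-.1637
def tobase(P):
    P=np.atleast_2d(P)[:,:2]-pv;c,s_=np.cos(yaw),np.sin(yaw);return P@np.array([[c,-s_],[s_,c]])
def fromb(x,y,z):
    c,s_=np.cos(yaw),np.sin(yaw);return np.array([pv[0]+c*x-s_*y,pv[1]+s_*x+c*y,z+.003])
E
python3 - <<'E'
from meas import *
s=snapshot("top");t=snapshot("scene")
zoom(t["img"],190,170,240,170,3,"pics/scene1z.png")
# predicted pixel positions check
pts={"washerC":fromb(0,0,.058),"gripC":fromb(0,0,.110),"c1":fromb(210,165,12)*0}
for n,P in [("washer",fromb(0,0,.058)),("griptop",fromb(0,0,.110)),("cFL",fromb(.21,.165,.012)),("cFR",fromb(.21,-.165,.012)),("cBL",fromb(-.08,.165,.012)),("cBR",fromb(-.08,-.165,.012))]:
    print(n,proj(s,P).round(1),proj(t,P).round(1))
g=s["img"].astype(int)
# washer circle: white pixels region radius
wm=(g.min(2)>200).astype(np.uint8)*255
cs,_=cv2.findContours(wm[290:375,250:350],cv2.RETR_EXTERNAL,cv2.CHAIN_APPROX_NONE)
c=max(cs,key=cv2.contourArea).reshape(-1,2)+[250,290]
c=c[c[:,1]>296]
w=onz(s,c,.061)
A=np.c_[2*w[:,:2],np.ones(len(w))];x=np.linalg.lstsq(A,(w[:,:2]**2).sum(1),rcond=None)[0]
print("washer",x[:2],"r",np.sqrt(x[2]+x[0]**2+x[1]**2))
print("round",onz(s,[367.3,235],.031)[0],tobase(onz(s,[367.3,235],.031)))
print("oblong",tobase(onz(s,[265.6,219],.031)))
print("tip",tobase(onz(s,[325.7,207],.04)))
# bar ends (zoom coords)/4
b=onz(s,[[200+430/4,190+437/4],[200+353/4,190+535/4]],.113);print("bar",b,np.arctan2(*(b[0]-b[1])[[1,0]]))
E
```

```text
washer [[297.5 312.1]] [[286.  215.3]]
griptop [[296.8 310.7]] [[284.4 194.1]]
cFL [[235.6 199.1]] [[414.8 261.9]]
cFR [[394.  223.5]] [[260.5 336.4]]
cBL [[208.3 340.6]] [[332.9 189.9]]
cBR [[375.4 367.2]] [[198.3 239.6]]
washer [0.4572528 0.0873546] r 0.052525380944300065
round [ 0.61102619 -0.05205924  0.031     ] [[ 0.17398773 -0.1125086 ]]
oblong [[0.17456773 0.09437492]]
tip [[ 0.2157793  -0.02146686]]
bar [[0.47789993 0.06810646 0.113     ]
 [0.43498107 0.10240619 0.113     ]] -0.6742384506125186
```

View pics/scene1z.png

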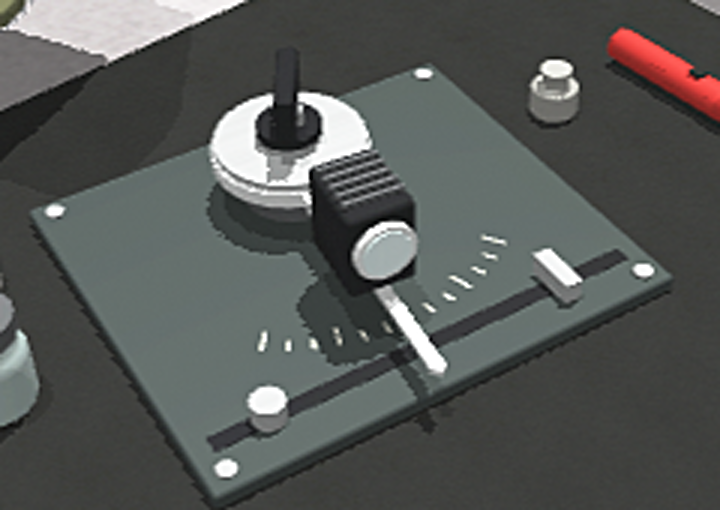

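play_rows:
  moves:
    - [0.187,-0.175,0,0,0,0]
    - [0.187,-0.175,0,0,0,0]
    - [0.187,-0.175,0,0,0,0]
    - [0.187,-0.175,0,0,0,0]
    - [0.187,-0.175,0,0,0,0]
    - [0.187,-0.175,0,0,0,0]
    - [0.187,-0.175,0,0,0,0]
    - [0.187,-0.175,0,0,0,0]
    - [0.187,-0.175,0,0,0,0]
    - [0.187,-0.175,0,0,0,0]
  claw: -1
  squeeze: 38

```text
time_s: 1.08
ee_pos: [0.354, -0.2005, 0.2165]
tcp_rot: [0.973, 0.232, 0.0, 0.0]
force: [0.3, -0.9, 0.4]
gripper_width: 0.998
```

play_rows:
  moves:
    - [0.187,-0.175,0,0,0,0]
    - [0.187,-0.175,0,0,0,0]
    - [0.187,-0.175,0,0,0,0]
    - [0.187,-0.175,0,0,0,0]
    - [0.187,-0.175,0,0,0,0]
    - [0.187,-0.175,0,0,0,0]
    - [0.187,-0.175,0,0,0,0]
    - [0.187,-0.175,0,0,0,0]
    - [0.187,-0.175,0,0,0,0]
    - [0.187,-0.175,0,0,0,0]

```text
time_s: 1.92
ee_pos: [0.4593, 0.0884, 0.2165]
tcp_rot: [0.973, 0.232, 0.0, 0.0]
force: [0.3, -0.6, 0.4]
gripper_width: 0.997
```

play_rows:
  moves:
    - [0,0,0,0,0,-0.0636]
    - [0,0,0,0,0,-0.0636]
    - [0,0,0,0,0,-0.0636]
    - [0,0,0,0,0,-0.0636]
    - [0,0,0,0,0,-0.0636]
    - [0,0,0,0,0,-0.0636]
    - [0,0,0,0,0,-0.0636]
    - [0,0,0,0,0,-0.0636]
    - [0,0,0,0,0,-0.0636]
    - [0,0,0,0,0,-0.0636]

```text
time_s: 2.75
ee_pos: [0.4591, 0.0868, 0.2164]
tcp_rot: [0.741, 0.672, -0.0, -0.0]
force: [-0.1, 0.7, 0.9]
gripper_width: 1.005
```

play_rows:
  moves:
    - [0,0,0,0,0,-0.0636]
    - [0,0,0,0,0,-0.0636]
    - [0,0,0,0,0,-0.0636]
    - [0,0,0,0,0,-0.0636]
    - [0,0,0,0,0,-0.0636]
    - [0,0,0,0,0,-0.0636]
    - [0,0,0,0,0,-0.0636]
    - [0,0,0,0,0,-0.0636]
    - [0,0,0,0,0,-0.0636]
    - [0,0,0,0,0,-0.0636]

```text
time_s: 3.58
ee_pos: [0.4591, 0.0868, 0.2164]
tcp_rot: [0.329, 0.944, -0.0, -0.0]
force: [0.3, 0.0, 0.2]
gripper_width: 0.999
```

```bash
cat > go.py <<'E'
import sys
from meas import *
from scipy.spatial.transform import Rotation as Rn
def st():
    s=sense();R=Rn.from_quat(s["tcp_rot"]).as_matrix();p=np.array(s["ee_pos"])
    print("t",s["time_s"],"p",p.round(4),"xang",round(np.arctan2(R[1,0],R[0,0]),4),"zax",R[:,2].round(4),"q",np.array(s["q"]).round(3),"F",np.array(s["force"]).round(1),"T",np.array(s["wrist_torque"]).round(2),"w",round(s["gripper_width"]*94,1))
    return s,R,p
def to(P,ang=None):
    s,R,p=st();d=R.T@(np.array(P)-p)/.12;print("shift units",d.round(4))
    if ang is not None:
        Rt=np.array([[np.cos(ang),np.sin(ang),0],[np.sin(ang),-np.cos(ang),0],[0,0,-1]])
        print("turn units",(Rn.from_matrix(R.T@Rt).as_rotvec()/(np.pi/2)).round(4))
E
python3 -c "
from go import *
to([.4575,.0873,.090],2.467)"
```

```text
t 3.5833 p [0.4591 0.0868 0.2164] xang 2.4718 zax [-1.e-04  0.e+00 -1.e+00] q [ 0.108  0.114  1.745  0.     1.282 -0.793] F [0.3 0.  0.2] T [-0.01 -0.17  0.05] w 93.9
shift units [ 0.0127 -0.0048  1.0533]
turn units [-0.     -0.0001  0.0031]
```

play_rows:
  moves:
    - [0.006,-0.002,0.13,0,0,0.001]
    - [0.006,-0.002,0.13,0,0,0.001]
    - [0,0,0.13,0,0,0.001]
    - [0,0,0.13,0,0,0]
    - [0,0,0.13,0,0,0]
    - [0,0,0.13,0,0,0]
    - [0,0,0.12,0,0,0]
    - [0,0,0.1,0,0,0]
    - [0,0,0.05,0,0,0]
    - [0,0,0,0,0,0]

```text
time_s: 4.42
ee_pos: [0.4571, 0.0873, 0.0894]
tcp_rot: [0.333, 0.943, -0.0, -0.001]
force: [0.1, 1.0, 1.0]
gripper_width: 1.002
```

play_rows:
  moves:
    - [0,0,0,0,0,0]
    - [0,0,0,0,0,0]
    - [0,0,0,0,0,0]
    - [0,0,0,0,0,0]
    - [0,0,0,0,0,0]
    - [0,0,0,0,0,0]
    - [0,0,0,0,0,0]
    - [0,0,0,0,0,0]
    - [0,0,0,0,0,0]
    - [0,0,0,0,0,0]
  claw: 1
  squeeze: 38

```text
time_s: 5.25
ee_pos: [0.4577, 0.0873, 0.0904]
tcp_rot: [0.333, 0.943, 0.0, -0.0]
force: [0.2, 0.7, -0.5]
gripper_width: 0.328
```

```bash
python3 -c "
from go import *
st()
cv2.imwrite('pics/s2.png',snapshot('scene')['img'][120:360,120:480])"
```

```text
t 5.25 p [0.4577 0.0873 0.0904] xang 2.4621 zax [-0.  0. -1.] q [ 0.11   0.27   1.883  0.     0.989 -0.781] F [ 0.2  0.7 -0.5] T [ 0.03 -0.07  0.01] w 30.9
```

View pics/s2.png

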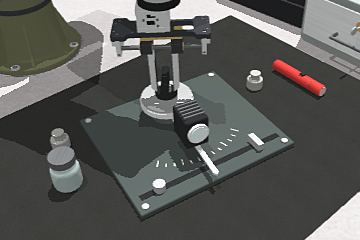

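The fingers straddle the bar and are still closing (31 mm open).

play_rows:
  moves:
    - [0,0,0,0,0,0]
    - [0,0,0,0,0,0]
    - [0,0,0,0,0,0]
    - [0,0,0,0,0,0]
    - [0,0,0,0,0,0]
    - [0,0,0,0,0,0]
    - [0,0,0,0,0,0]
    - [0,0,0,0,0,0]
    - [0,0,0,0,0,0]
    - [0,0,0,0,0,0]

```text
time_s: 6.13
ee_pos: [0.4579, 0.0876, 0.0905]
tcp_rot: [0.333, 0.943, 0.0, 0.0]
force: [3.4, 4.5, -2.3]
gripper_width: 0.2
```

```bash
python3 -c "
from go import *
st()"
```

```text
t 6.1333 p [0.4579 0.0876 0.0905] xang 2.4621 zax [ 6.e-04  5.e-04 -1.e+00] q [ 0.11   0.27   1.882  0.     0.989 -0.781] F [ 3.4  4.5 -2.3] T [ 0.93 -0.71 -0.07] w 18.8
```

play_rows:
  moves:
    - [0,0,0,0,0,0]
    - [0,0,0,0,0,0]
    - [0,0,0,0,0,0]
    - [0,0,0,0,0,0]
    - [0,0,0,0,0,0]
    - [0,0,0,0,0,0]
    - [0,0,0,0,0,0]
    - [0,0,0,0,0,0]
    - [0,0,0,0,0,0]
    - [0,0,0,0,0,0]

```text
time_s: 6.97
ee_pos: [0.4579, 0.0876, 0.0905]
tcp_rot: [0.333, 0.943, 0.0, 0.0]
force: [3.5, 5.3, -1.9]
gripper_width: 0.192
```

```bash
python3 -c "
from go import *
st()
i=snapshot('scene')['img'][150:260,220:380];cv2.imwrite('pics/s3.png',cv2.resize(i,None,fx=4,fy=4))"
```

```text
t 6.9667 p [0.4579 0.0876 0.0905] xang 2.4621 zax [ 5.e-04  5.e-04 -1.e+00] q [ 0.11   0.27   1.882  0.     0.989 -0.781] F [ 3.5  5.3 -1.9] T [ 0.89 -0.74 -0.04] w 18.0
```

View pics/s3.png

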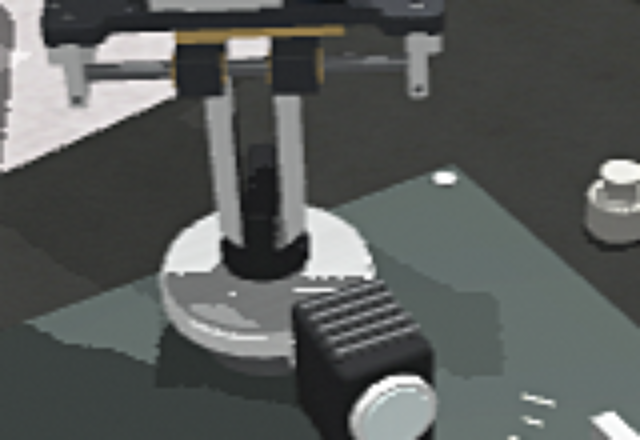

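play_rows:
  moves:
    - [0,0.004,0,0,0,0]
    - [0,0.004,0,0,0,0]
    - [0,0.004,0,0,0,0]
    - [0,0,0,0,0,0]
    - [0,0,0,0,0,0]
    - [0,0,0,0,0,0]
    - [0,0,0,0,0,0]
    - [0,0,0,0,0,0]
    - [0,0,0,0,0,0]
    - [0,0,0,0,0,0]

```text
time_s: 7.85
ee_pos: [0.458, 0.0878, 0.0904]
tcp_rot: [0.333, 0.943, -0.001, -0.001]
force: [-3.7, -4.8, 4.0]
gripper_width: 0.197
```

```bash
python3 -c "
from go import *
st()"
```

```text
t 7.85 p [0.458  0.0878 0.0904] xang 2.4623 zax [-0.0016 -0.0013 -1.    ] q [ 1.11e-01  2.72e-01  1.88e+00 -1.00e-03  9.91e-01 -7.79e-01] F [-3.7 -4.8  4. ] T [-1.03  0.62  0.01] w 18.6
```

play_rows:
  moves:
    - [0,-0.006,0,0,0,0]
    - [0,0,0,0,0,-0.03]
    - [0,0,0,0,0,-0.04]
    - [0,0,0,0,0,-0.04]
    - [0,0,0,0,0,-0.04]
    - [0,0,0,0,0,-0.04]
    - [0,0,0,0,0,-0.04]
    - [0,0,0,0,0,-0.04]
    - [0,0,0,0,0,-0.03]
    - [0,0,0,0,0,0]

```text
time_s: 8.68
ee_pos: [0.4581, 0.088, 0.0904]
tcp_rot: [0.103, 0.995, 0.0, -0.0]
force: [0.5, 1.8, 0.1]
gripper_width: 0.195
```

```bash
python3 -c "
from go import *
st()"
```

```text
t 8.6833 p [0.4581 0.088  0.0904] xang 2.9355 zax [-0.e+00  3.e-04 -1.e+00] q [ 0.111  0.271  1.881  0.     0.99  -1.254] F [0.5 1.8 0.1] T [ 0.47 -0.21 -0.06] w 18.4
```

Good: low side forces. I'll continue to a total of about 1.05 rad.

play_rows:
  moves:
    - [0,0,0,0,0,-0.03]
    - [0,0,0,0,0,-0.04]
    - [0,0,0,0,0,-0.04]
    - [0,0,0,0,0,-0.045]
    - [0,0,0,0,0,-0.045]
    - [0,0,0,0,0,-0.045]
    - [0,0,0,0,0,-0.045]
    - [0,0,0,0,0,-0.045]
    - [0,0,0,0,0,-0.035]
    - [0,0,0,0,0,0]

```text
time_s: 9.52
ee_pos: [0.4581, 0.0885, 0.0905]
tcp_rot: [-0.186, 0.983, 0.001, 0.0]
force: [-0.6, 6.1, 0.3]
gripper_width: 0.195
```

```bash
python3 -c "
from go import *
st()
cv2.imwrite('pics/s4.png',snapshot('scene')['img'][120:360,120:480])"
```

```text
t 9.5167 p [0.4581 0.0885 0.0905] xang -2.7671 zax [-1.0e-04  1.1e-03 -1.0e+00] q [ 1.120e-01  2.710e-01  1.881e+00  1.000e-03  9.900e-01 -1.834e+00] F [-0.6  6.1  0.3] T [ 1.26 -0.05 -0.07] w 18.3
```

View pics/s4.png

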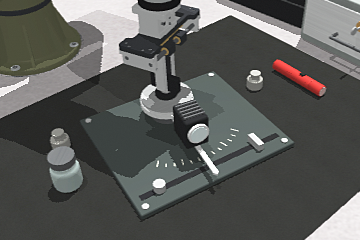

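play_rows:
  moves:
    - [0,0,0,0,0,0]
    - [0,0,0,0,0,0]
    - [0,0,0,0,0,0]
    - [0,0,0,0,0,0]
    - [0,0,0,0,0,0]
    - [0,0,0,0,0,0]
    - [0,0,-0.1,0,0,0]
    - [0,0,-0.13,0,0,0]
    - [0,0,-0.15,0,0,0]
    - [0,0,-0.15,0,0,0]
  claw: -1

```text
time_s: 10.4
ee_pos: [0.458, 0.0878, 0.1547]
tcp_rot: [-0.185, 0.983, 0.0, -0.0]
force: [-0.5, 0.4, -0.3]
gripper_width: 0.868
```

```bash
python3 -c "
from go import *
to([.5685,.0574,.150],2.879)
s=snapshot('top');zoom(s['img'],200,190,200,150,4,'pics/top5.png')
"
```

```text
t 10.4 p [0.458  0.0878 0.1547] xang -2.7689 zax [-5.e-04 -1.e-04 -1.e+00] q [ 0.111  0.179  1.823 -0.     1.14  -1.833] F [-0.5  0.4 -0.3] T [ 0.12 -0.11  0.01] w 81.6
shift units [-0.7656 -0.5715  0.0387]
turn units [-0.000e+00 -4.000e-04  4.045e-01]
```

View pics/top5.png

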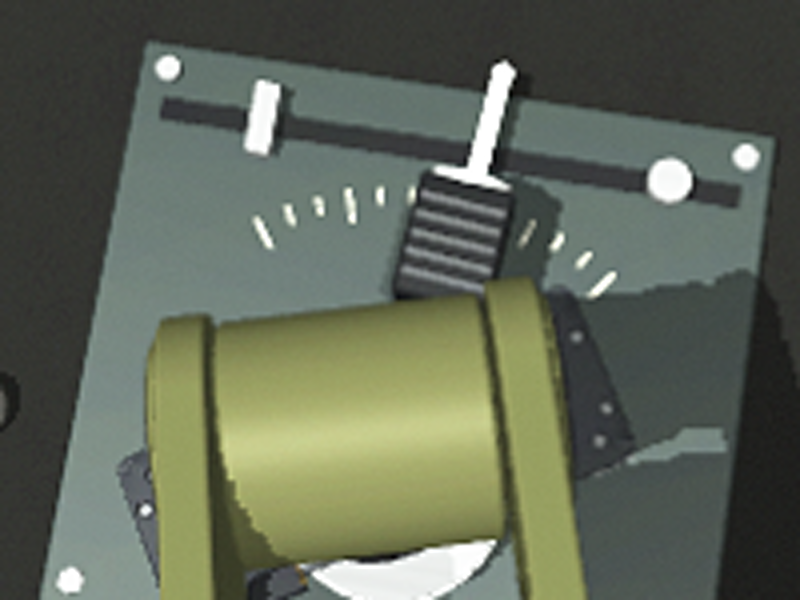

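play_rows:
  moves:
    - [-0.191,-0.143,0.005,0,0,0]
    - [-0.191,-0.143,0.005,0,0,0]
    - [-0.191,-0.143,0,0,0,0]
    - [-0.191,-0.143,0,0,0,0]
    - [0,0,0,0,0,0.0675]
    - [0,0,0,0,0,0.0675]
    - [0,0,0,0,0,0.0675]
    - [0,0,0,0,0,0.0675]
    - [0,0,0,0,0,0.0675]
    - [0,0,0,0,0,0.0675]

```text
time_s: 11.28
ee_pos: [0.5684, 0.0573, 0.1523]
tcp_rot: [0.134, 0.991, -0.0, -0.0]
force: [-0.2, 0.5, -0.6]
gripper_width: 1.001
```

```bash
python3 -c "
from go import *
to([.5685,.0574,.085],2.879)
s=snapshot('scene');zoom(s['img'],190,130,220,160,3.5,'pics/s6.png')
"
```

```text
t 11.2833 p [0.5684 0.0573 0.1523] xang 2.8729 zax [-5.e-04 -0.e+00 -1.e+00] q [ 0.036  0.406  1.533 -0.     1.203 -1.266] F [-0.2  0.5 -0.6] T [ 0.05 -0.1  -0.02] w 94.1
shift units [-0.0006  0.0008  0.5606]
turn units [-0.0001 -0.0003 -0.0039]
```

View pics/s6.png

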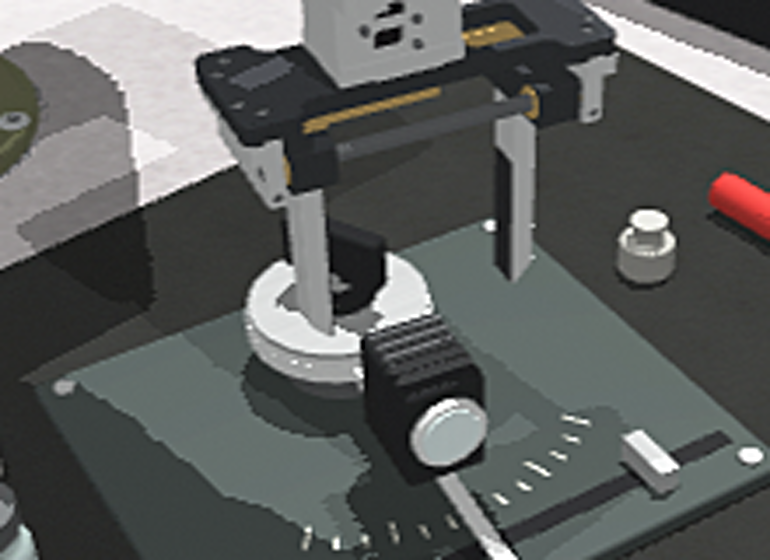

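play_rows:
  moves:
    - [0,0,0.12,0,0,-0.004]
    - [0,0,0.13,0,0,0]
    - [0,0,0.13,0,0,0]
    - [0,0,0.12,0,0,0]
    - [0,0,0.06,0,0,0]
    - [0,0,0,0,0,0]
    - [0,0,0,0,0,0]
    - [0,0,0,0,0,0]
    - [0,0,0,0,0,0]
    - [0,0,0,0,0,0]

```text
time_s: 12.17
ee_pos: [0.5688, 0.0574, 0.0864]
tcp_rot: [0.128, 0.992, 0.0, 0.001]
force: [-0.7, -0.5, 0.1]
gripper_width: 1.001
```

play_rows:
  moves:
    - [0,0,0,0,0,0]
    - [0,0,0,0,0,0]
    - [0,0,0,0,0,0]
    - [0,0,0,0,0,0]
    - [0,0,0,0,0,0]
    - [0,0,0,0,0,0]
    - [0,0,0,0,0,0]
    - [0,0,0,0,0,0]
    - [0,0,0,0,0,0]
    - [0,0,0,0,0,0]
  claw: 1
  squeeze: 8

```text
time_s: 13.0
ee_pos: [0.5686, 0.0574, 0.0857]
tcp_rot: [0.128, 0.992, 0.0, 0.0]
force: [0.5, 1.4, -0.3]
gripper_width: 0.487
```

```bash
python3 -c "
from go import *
st()
s=snapshot('scene');zoom(s['img'],190,130,220,160,3.5,'pics/s7.png')
"
```

```text
t 13.0 p [0.5686 0.0574 0.0857] xang 2.8846 zax [ 1.e-04  2.e-04 -1.e+00] q [ 0.037  0.485  1.588  0.     1.069 -1.277] F [ 0.5  1.4 -0.3] T [ 0.19 -0.25 -0.2 ] w 45.8
```

View pics/s7.png

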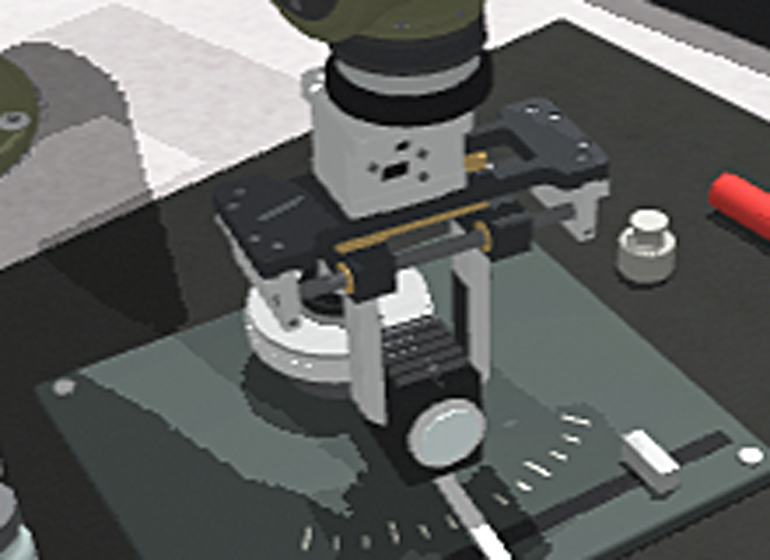

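play_rows:
  moves:
    - [0.001,-0.045,0,0,0,0.03]
    - [0.001,-0.045,0,0,0,0.03]
    - [0.001,-0.045,0,0,0,0.03]
    - [0.001,-0.045,0,0,0,0.03]
    - [0.001,-0.045,0,0,0,0.03]
    - [0.001,-0.045,0,0,0,0.03]
    - [0.001,-0.045,0,0,0,0.03]
    - [0.001,-0.045,0,0,0,0.03]
    - [0.001,-0.045,0,0,0,0.03]
    - [0.001,-0.045,0,0,0,0.03]

```text
time_s: 13.88
ee_pos: [0.5427, 0.0104, 0.0856]
tcp_rot: [0.357, 0.934, 0.0, -0.001]
force: [-2.3, 3.2, 2.4]
gripper_width: 0.486
```

```bash
python3 -c "
from go import *
_,_,p=st();print(np.arctan2(p[1]-.0878,p[0]-.458)-yaw)
s=snapshot('scene');zoom(s['img'],190,170,220,160,3.5,'pics/s8.png')
s=snapshot('top');zoom(s['img'],300,190,110,90,7,'pics/t8.png')
"
```

```text
t 13.8833 p [0.5427 0.0104 0.0856] xang 2.4114 zax [-1.e-03  6.e-04 -1.e+00] q [-4.900e-02  4.290e-01  1.672e+00  1.000e-03  1.041e+00 -8.900e-01] F [-2.3  3.2  2.4] T [0.72 0.44 0.07] w 45.7
-0.5767269874279737
```

View pics/s8.png

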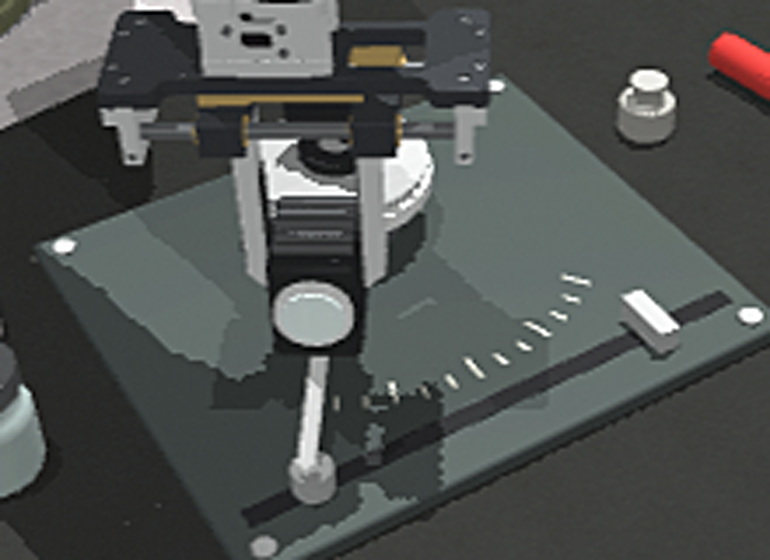

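View pics/t8.png

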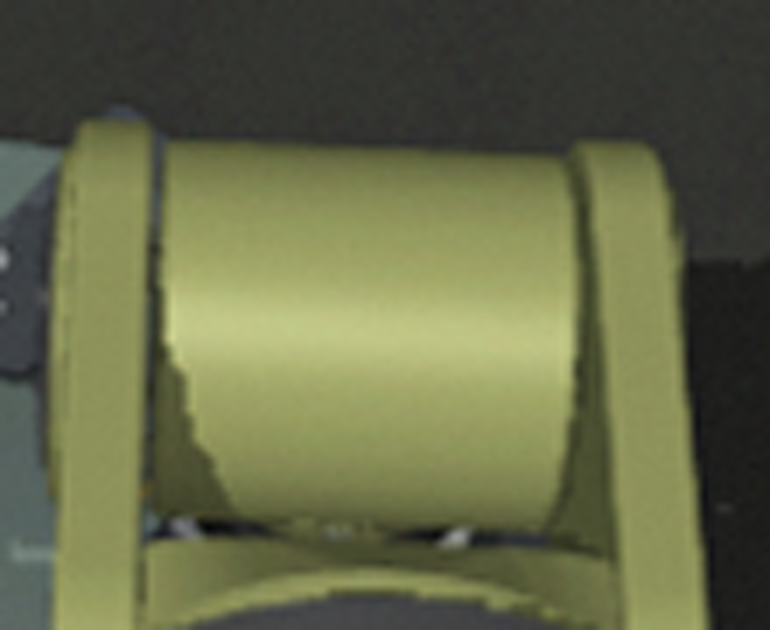

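play_rows:
  moves:
    - [0,0,0,0,0,0]
    - [0,0,0,0,0,0]
    - [0,0,0,0,0,0]
    - [0,0,0,0,0,0]
    - [0,0,0,0,0,0]
    - [0,0,-0.1,0,0,0]
    - [0,0,-0.15,0,0,0]
    - [0,0,-0.15,0,0,0]
    - [0,0,-0.15,0,0,0]
    - [0,0,-0.02,0,0,0]
  claw: -1

```text
time_s: 14.82
ee_pos: [0.5445, 0.0101, 0.1579]
tcp_rot: [0.356, 0.934, 0.001, 0.002]
force: [-0.5, -0.0, 0.8]
gripper_width: 1.002
```

```bash
python3 -c "
from go import *
to([.458,.0879,.154],-2.767)
s=snapshot('scene');zoom(s['img'],190,170,220,160,3.5,'pics/s9.png')
"
```

```text
t 14.8167 p [0.5445 0.0101 0.1579] xang 2.4135 zax [ 5.e-03 -3.e-04 -1.e+00] q [-0.049  0.34   1.61  -0.     1.187 -0.891] F [-0.5 -0.   0.8] T [ 0.06 -0.17 -0.01] w 94.2
shift units [0.9696 0.0037 0.0289]
turn units [ 4.00e-04  3.40e-03 -7.02e-01]
```

View pics/s9.png

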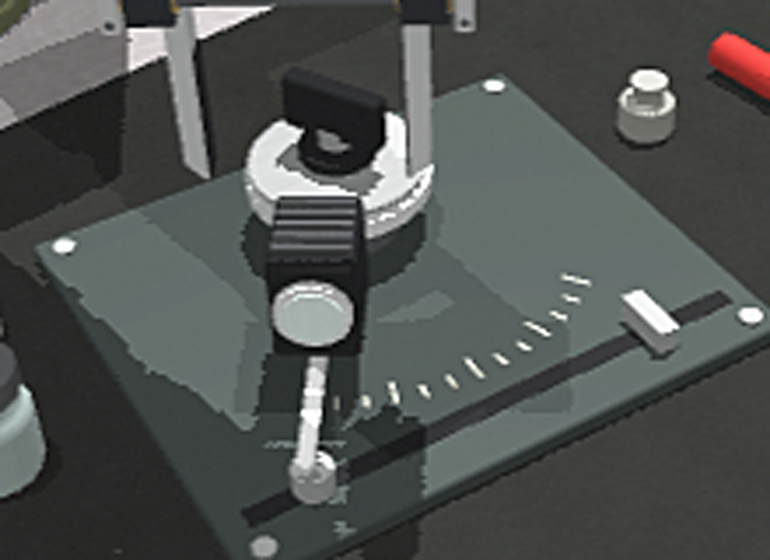

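play_rows:
  moves:
    - [0.16,0,0,0,0,0]
    - [0.2,0,0,0,0,0]
    - [0.2,0,0,0,0,0]
    - [0.2,0,0,0,0,0]
    - [0.16,0,0,0,0,0]
    - [0.05,0.004,0.03,0,0,0]
    - [0,0,0,0,0,-0.07]
    - [0,0,0,0,0,-0.07]
    - [0,0,0,0,0,-0.07]
    - [0,0,0,0,0,-0.07]

```text
time_s: 15.7
ee_pos: [0.4569, 0.0877, 0.1497]
tcp_rot: [0.141, 0.99, -0.0, -0.0]
force: [-0.6, 0.4, 0.2]
gripper_width: 0.998
```

play_rows:
  moves:
    - [0,0,0,0,0,-0.07]
    - [0,0,0,0,0,-0.07]
    - [0,0,0,0,0,-0.07]
    - [0,0,0,0,0,-0.07]
    - [0,0,0,0,0,-0.07]
    - [0,0,0,0,0,-0.072]
    - [0,0,0,0,0,0]
    - [0,0,0,0,0,0]
    - [0,0,0,0,0,0]
    - [0,0,0,0,0,0]

```text
time_s: 16.53
ee_pos: [0.4568, 0.0879, 0.1503]
tcp_rot: [-0.185, 0.983, 0.0, -0.0]
force: [0.0, 0.4, 0.0]
gripper_width: 1.001
```

```bash
python3 -c "
from go import *
to([.458,.0879,.0905],-2.767)
s=snapshot('scene');zoom(s['img'],240,240,120,90,6,'pics/s10.png')
s=snapshot('top');zoom(s['img'],310,200,100,75,8,'pics/t10.png')
"
```

```text
t 16.5333 p [0.4568 0.0879 0.1503] xang -2.7698 zax [-2.e-04 -0.e+00 -1.e+00] q [ 0.111  0.182  1.831  0.     1.129 -1.831] F [0.  0.4 0. ] T [ 0.02 -0.1  -0.03] w 94.1
shift units [-0.0097 -0.0038  0.4979]
turn units [ 0.     -0.0001 -0.0018]
```

View pics/s10.png

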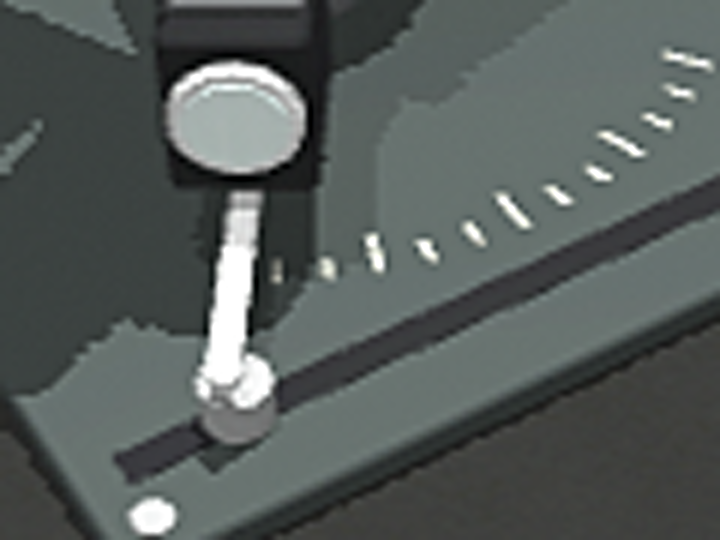

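View pics/t10.png

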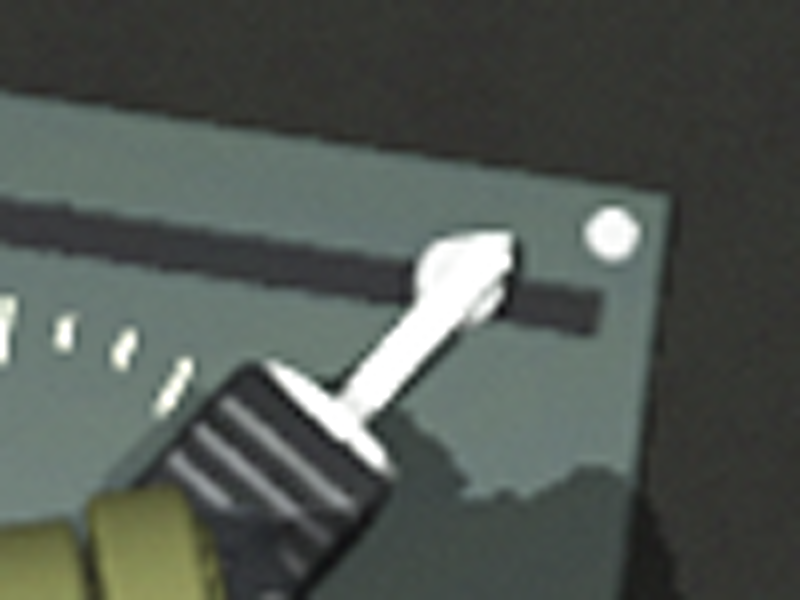

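```bash
cat > ptr.py <<'E'
from go import *
pv2=np.array([.458,.0879])
def ptr():
    s=snapshot('top');g=s['img'].astype(int).min(2)
    v,u=np.mgrid[200:275,310:410];uv=np.c_[u.ravel(),v.ravel()]
    br=g[200:275,310:410].ravel()
    P=onz(s,uv,.0425)[:,:2]-pv2; r=np.hypot(*P.T);a=np.arctan2(P[:,1],P[:,0])-yaw
    for lo,hi in((.165,.175),(.175,.185),(.185,.192)):
        m=(r>lo)&(r<hi)&(br>185)&(abs(a+.6)<.12)
        print("blade r",lo,"head",a[m].mean().round(4),"width mm",((np.ptp(a[m]))*r[m].mean()*1000).round(1),m.sum())
    c=onz(s,[367.3,235],.031)[0,:2]-pv2;print("stud ang",np.arctan2(c[1],c[0])-yaw,"r",np.hypot(*c))
    c=fromb(.175,0,0)
    return s
if __name__=="__main__": ptr()
E
python3 ptr.py
```

```text
blade r 0.165 head -0.5822 width mm 9.6 24
blade r 0.175 head -0.5783 width mm 8.8 25
blade r 0.185 head -0.5807 width mm 8.5 17
stud ang -0.5771283637959765 r 0.20737792288453005
```

Run:
```python
from ptr import *
s=snapshot('scene');g=s['img'].astype(int).min(2)
c=ray(s,[[0,0]])[0];print("scene cam",c,"top cam",ray(snapshot('top'),[[0,0]])[0])
y0,y1,x0,x1=268,310,265,290
v,u=np.mgrid[y0:y1,x0:x1];uv=np.c_[u.ravel(),v.ravel()];br=g[y0:y1,x0:x1].ravel()
P=onz(s,uv,.0425)[:,:2]-pv2;r=np.hypot(*P.T);a=np.arctan2(P[:,1],P[:,0])-yaw
for lo,hi in((.17,.18),(.18,.19),(.19,.197)):
    m=(r>lo)&(r<hi)&(br>150)&(abs(a+.6)<.12);print(a[m].mean(),np.ptp(a[m])*r[m].mean()*1e3,m.sum())
# stud outline predicted from top estimate, and side: white stud top in first pics scene px ~ (279,301)
for P in ([.6110,-.0521,.031],[.6125,-.0529,.031]): print(proj(s,P))
i=cv2.imread('pics/scene0.png').astype(int).min(2)[290:318,262:298]
n,l,stt,ce=cv2.connectedComponentsWithStats((i>185).astype(np.uint8))
print(stt,ce+[262,290])
k=np.argmax(stt[1:,4])+1;q=onz(s,ce[k]+[262,290],.031)[0];d=q[:2]-pv2;print(q,np.arctan2(d[1],d[0])-yaw)
i=cv2.imread('pics/scene0.png')[290:318,262:298];cv2.imwrite('pics/stud.png',cv2.resize(i,None,fx=16,fy=16,interpolation=0))
```

```text
scene cam [ 1.05726887 -0.33491757  0.62288467] top cam [0.41446148 0.06293374 0.98868514]
-0.5791513825530993 17.793221710793684 24
-0.5783418154609171 9.379892242526672 24
-0.5819016455634047 8.817368561756204 17
[[277.85201703 302.96373181]]
[[278.00799856 303.69370209]]
[[  0   0  36  28 913]
 [ 11   9  13   9  95]] [[279.58817087 303.54435926]
 [278.65263158 303.07368421]]
[ 0.6121173  -0.05122443  0.031     ] -0.5706146121766102
```

View pics/stud.png

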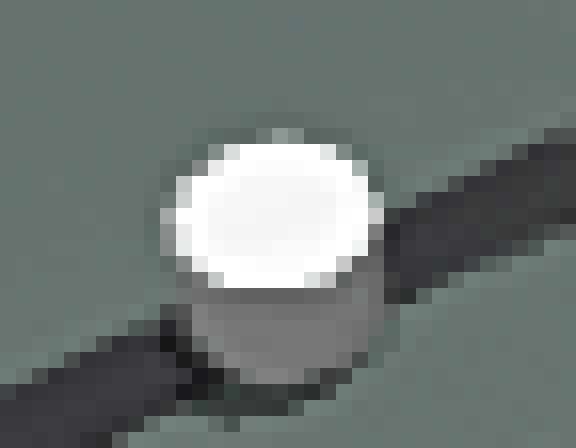

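Pointer: about -0.580 rad in both views. Stud: -0.577 from the top view, -0.571 from the scene view. That puts the pointer within about 1 mm of the stud's middle, so I'll go down and tighten.

play_rows:
  moves:
    - [-0.01,-0.003,0.08,0,0,0]
    - [0,0,0.1,0,0,0]
    - [0,0,0.1,0,0,0]
    - [0,0,0.1,0,0,0]
    - [0,0,0.08,0,0,0]
    - [0,0,0.037,0,0,0]
    - [0,0,0,0,0,0]
    - [0,0,0,0,0,0]
    - [0,0,0,0,0,0]
    - [0,0,0,0,0,0]

```text
time_s: 17.62
ee_pos: [0.4583, 0.0882, 0.0913]
tcp_rot: [-0.186, 0.983, -0.0, 0.0]
force: [-0.3, 0.3, -0.2]
gripper_width: 1.001
```

play_rows:
  moves:
    - [0,0,0,0,0,0]
    - [0,0,0,0,0,0]
    - [0,0,0,0,0,0]
    - [0,0,0,0,0,0]
    - [0,0,0,0,0,0]
    - [0,0,0,0,0,0]
    - [0,0,0,0,0,0]
    - [0,0,0,0,0,0]
    - [0,0,0,0,0,0]
    - [0,0,0,0,0,0]
  claw: 1
  squeeze: 38

```text
time_s: 18.45
ee_pos: [0.458, 0.0881, 0.0908]
tcp_rot: [-0.186, 0.983, 0.0, -0.0]
force: [0.5, -0.2, -0.4]
gripper_width: 0.325
```

play_rows:
  moves:
    - [0,0,0,0,0,0]
    - [0,0,0,0,0,0]
    - [0,0,0,0,0,0]
    - [0,0,0,0,0,0]
    - [0,0,0,0,0,0]
    - [0,0,0,0,0,0]
    - [0,0,0,0,0,0]
    - [0,0,0,0,0,0]
    - [0,0,0,0,0,0]
    - [0,0,0,0,0,0]

```text
time_s: 19.28
ee_pos: [0.4579, 0.0884, 0.0908]
tcp_rot: [-0.186, 0.983, 0.0, -0.0]
force: [-1.5, 5.3, 1.6]
gripper_width: 0.194
```

```bash
python3 -c "
from ptr import *
st();ptr()"
```

```text
t 19.2833 p [0.4579 0.0884 0.0908] xang -2.7671 zax [-3.e-04  5.e-04 -1.e+00] q [ 1.120e-01  2.700e-01  1.881e+00  1.000e-03  9.910e-01 -1.834e+00] F [-1.5  5.3  1.6] T [1.13 0.22 0.  ] w 18.2
blade r 0.165 head -0.5822 width mm 9.6 24
blade r 0.175 head -0.5783 width mm 8.8 25
blade r 0.185 head -0.5807 width mm 8.5 17
stud ang -0.5771283637959765 r 0.20737792288453005
```

play_rows:
  moves:
    - [0,0,0,0,0,0.03]
    - [0,0,0,0,0,0.04]
    - [0,0,0,0,0,0.04]
    - [0,0,0,0,0,0.04]
    - [0,0,0,0,0,0.04]
    - [0,0,0,0,0,0.04]
    - [0,0,0,0,0,0.04]
    - [0,0,0,0,0,0.04]
    - [0,0,0,0,0,0.03]
    - [0,0,0,0,0,0]

```text
time_s: 20.17
ee_pos: [0.4579, 0.0881, 0.0908]
tcp_rot: [0.081, 0.997, -0.0, -0.0]
force: [-1.0, 2.2, 1.0]
gripper_width: 0.193
```

```bash
python3 -c "
from ptr import *
st();ptr()"
```

```text
t 20.1667 p [0.4579 0.0881 0.0908] xang 2.98 zax [-2.e-04 -1.e-04 -1.e+00] q [ 0.112  0.27   1.881 -0.     0.991 -1.298] F [-1.   2.2  1. ] T [0.51 0.14 0.05] w 18.2
blade r 0.165 head -0.5822 width mm 9.6 24
blade r 0.175 head -0.5783 width mm 8.8 25
blade r 0.185 head -0.5807 width mm 8.5 17
stud ang -0.5771283637959765 r 0.20737792288453005
```

play_rows:
  moves:
    - [0,0,0,0,0,0.03]
    - [0,0,0,0,0,0.04]
    - [0,0,0,0,0,0.04]
    - [0,0,0,0,0,0.04]
    - [0,0,0,0,0,0.04]
    - [0,0,0,0,0,0.04]
    - [0,0,0,0,0,0.04]
    - [0,0,0,0,0,0.04]
    - [0,0,0,0,0,0.02]
    - [0,0,0,0,0,0]

```text
time_s: 21.05
ee_pos: [0.4578, 0.0879, 0.0908]
tcp_rot: [0.332, 0.943, -0.0, -0.0]
force: [-2.8, -1.6, 2.2]
gripper_width: 0.195
```

```bash
python3 -c "
from ptr import *
st();ptr()"
```

```text
t 21.05 p [0.4578 0.0879 0.0908] xang 2.4643 zax [-4.e-04 -6.e-04 -1.e+00] q [ 1.110e-01  2.700e-01  1.881e+00 -1.000e-03  9.910e-01 -7.820e-01] F [-2.8 -1.6  2.2] T [-0.12  0.43  0.21] w 18.3
blade r 0.165 head -0.5822 width mm 9.6 24
blade r 0.175 head -0.5783 width mm 8.8 25
blade r 0.185 head -0.5807 width mm 8.5 17
stud ang -0.5771283637959765 r 0.20737792288453005
```

play_rows:
  moves:
    - [0,0,0,0,0,0.012]
    - [0,0,0,0,0,0.012]
    - [0,0,0,0,0,0.012]
    - [0,0,0,0,0,0.012]
    - [0,0,0,0,0,0.006]
    - [0,0,0,0,0,0]
    - [0,0,0,0,0,0]
    - [0,0,0,0,0,0]
    - [0,0,0,0,0,0]
    - [0,0,0,0,0,0]

```text
time_s: 21.93
ee_pos: [0.4578, 0.0879, 0.0908]
tcp_rot: [0.372, 0.928, -0.0, -0.0]
force: [-4.3, -3.2, 3.2]
gripper_width: 0.198
```

```bash
python3 -c "
from ptr import *
st();ptr()"
```

```text
t 21.9333 p [0.4578 0.0879 0.0908] xang 2.3784 zax [-5.e-04 -5.e-04 -1.e+00] q [ 0.111  0.27   1.881 -0.     0.991 -0.696] F [-4.3 -3.2  3.2] T [-0.61  0.74  0.15] w 18.6
blade r 0.165 head -0.5822 width mm 9.6 24
blade r 0.175 head -0.5783 width mm 8.8 25
blade r 0.185 head -0.5807 width mm 8.5 17
stud ang -0.5771283637959765 r 0.20737792288453005
```

play_rows:
  moves:
    - [0,0,0,0,0,0]
    - [0,0,0,0,0,0]
    - [0,0,0,0,0,0]
    - [0,0,0,0,0,0]
    - [0,0,0,0,0,0]
    - [0,0,0,0,0,0]
    - [0,0,-0.1,0,0,0]
    - [0,0,-0.15,0,0,0]
    - [0,0,-0.2,0,0,0]
    - [0,0,-0.2,0,0,0]
  claw: -1

```text
time_s: 22.82
ee_pos: [0.4577, 0.0881, 0.1695]
tcp_rot: [0.372, 0.928, -0.0, -0.0]
force: [-0.1, -0.6, 0.5]
gripper_width: 0.866
```

```bash
python3 -c "
from ptr import *
to([.32,-.25,.2])"
```

```text
t 22.8167 p [0.4577 0.0881 0.1695] xang 2.3789 zax [-9.e-04 -1.e-04 -1.e+00] q [ 0.112  0.161  1.807  0.     1.175 -0.697] F [-0.1 -0.6  0.5] T [ 0.07 -0.08  0.03] w 81.4
shift units [-1.1172 -2.8298 -0.2528]
```

play_rows:
  moves:
    - [-0.05,-0.12,-0.12,0,0,0]
    - [-0.1,-0.25,-0.13,0,0,0]
    - [-0.1,-0.25,0,0,0,0]
    - [-0.1,-0.25,0,0,0,0]
    - [-0.1,-0.25,0,0,0,0]
    - [-0.1,-0.25,0,0,0,0]
    - [-0.1,-0.25,0,0,0,0]
    - [-0.1,-0.25,0,0,0,0]
    - [-0.1,-0.25,0,0,0,0]
    - [-0.1,-0.25,0,0,0,0]

```text
time_s: 23.65
ee_pos: [0.3431, -0.1976, 0.199]
tcp_rot: [0.372, 0.928, -0.0, 0.0]
force: [0.9, -0.4, 0.4]
gripper_width: 0.999
```

```bash
python3 -c "
from ptr import *
st();s=ptr();zoom(s['img'],250,200,160,140,5,'pics/t12.png')
cv2.imwrite('pics/s12.png',snapshot('scene')['img']);cv2.imwrite('pics/t12f.png',s['img'])"
```

```text
t 23.65 p [ 0.3431 -0.1976  0.199 ] xang 2.3789 zax [ 6.e-04 -3.e-04 -1.e+00] q [-0.615 -0.035  1.943  0.     1.233 -1.423] F [ 0.9 -0.4  0.4] T [-0.05 -0.22 -0.  ] w 93.9
blade r 0.165 head -0.5822 width mm 9.6 24
blade r 0.175 head -0.5783 width mm 8.8 25
blade r 0.185 head -0.5807 width mm 8.5 17
stud ang -0.5771283637959765 r 0.20737792288453005
```

View pics/t12.png

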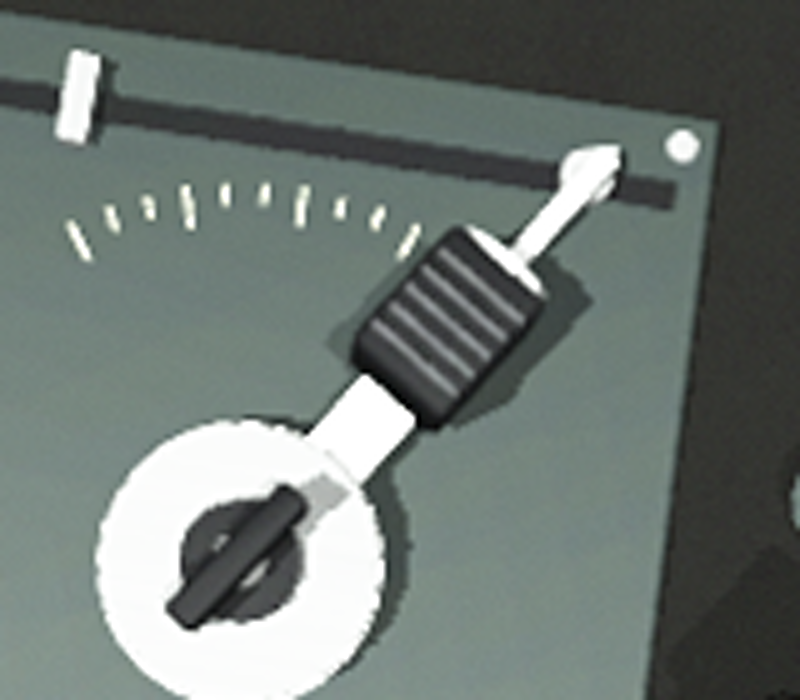

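View pics/s12.png

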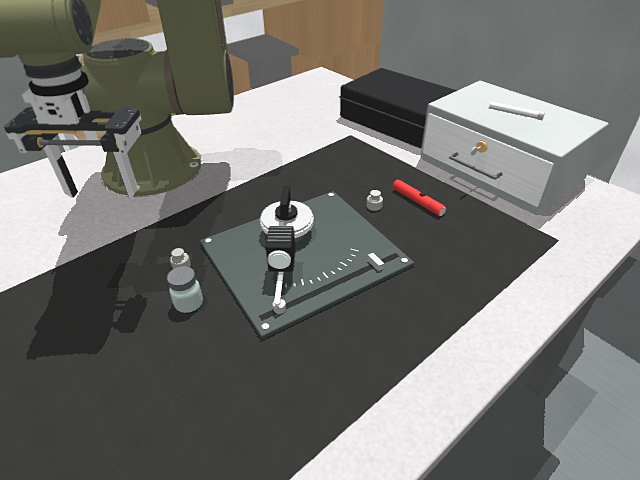

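Run:
```python
from ptr import *
for nm,thr,ub in (('top',(45,190),None),('scene',(45,150),None)):
    s=snapshot(nm);s0=cv2.imread(f'pics/{nm}0.png');g1=s['img'].astype(float).min(2);g0=s0.astype(float).min(2)
    # stud: sides seen: fit ellipse to subpixel contour on upsampled crop
    c0=proj(s,[.6115,-.052,.031])[0].round().astype(int)
    f=8;x0,y0=c0-12
    up=cv2.resize(g0[y0:y0+25,x0:x0+25].astype(np.float32),None,fx=f,fy=f,interpolation=cv2.INTER_CUBIC)
    for T in (170,190,210):
        cs,_=cv2.findContours((up>T).astype(np.uint8),cv2.RETR_EXTERNAL,cv2.CHAIN_APPROX_NONE)
        c=min(cs,key=lambda c:abs(cv2.contourArea(c)/f/f-100)).reshape(-1,2)
        px=(c+.5)/f-.5+[x0,y0]
        w=onz(s,px,.031)[:,:2]
        (cx,cy),r=cv2.minEnclosingCircle((w*1000).astype(np.float32))
        A=np.c_[2*w,np.ones(len(w))];x=np.linalg.lstsq(A,(w**2).sum(1),rcond=None)[0]
        R=np.sqrt(x[2]+x[0]**2+x[1]**2)
        print(nm,"stud fit",x[:2].round(4),"r",R.round(4),"ang",(np.arctan2(x[1]-pv2[1],x[0]-pv2[0])-yaw).round(4),tobase(x[:2]).round(4))
    stud=x[:2]
    # blade: sample cross profiles in world at z=.0425
    pts=[]
    for r in np.arange(.158,.193,.003):
        aa=-.58+yaw;u=np.array([np.cos(aa),np.sin(aa)]);n=np.array([-u[1],u[0]])
        o=np.arange(-.009,.0091,.00025);W=pv2+u*r+o[:,None]*n
        uv=proj(s,np.c_[W,np.full(len(o),.0425)]).astype(np.float32)
        pr=cv2.remap(g1.astype(np.float32),uv[:,:1],uv[:,1:],cv2.INTER_LINEAR).ravel()
        hi=pr.max();lo=np.median(pr[abs(o)>.007]);on=pr>(hi+lo)/2
        pts.append(np.r_[pv2+u*r+n*o[on].mean(),np.ptp(o[on])*1e3,hi])
    pts=np.array(pts);print(pts[:,2].round(1),pts[:,3])
    k=(pts[:,2]>5)&(pts[:,2]<12);q=pts[k,:2]
    a=np.arctan2(q[:,1]-pv2[1],q[:,0]-pv2[0])-yaw;print("head each",a.round(4),"mean",a.mean().round(4))
    vx,vy,qx,qy=cv2.fitLine((q*1000).astype(np.float32),cv2.DIST_L2,0,.01,.01).ravel();sg=np.sign(vx);vx*=sg;vy*=sg
    d=stud*1000-[qx,qy];print("line ang",np.arctan2(vy,vx)-yaw,"stud left of line mm",vx*d[1]-vy*d[0])
    m=a.mean()+yaw;d=stud-pv2;print("using pivot: stud left of pointer mm",1e3*(np.cos(m)*d[1]-np.sin(m)*d[0]))
```

```text
top stud fit [ 0.6119 -0.0514] r 0.011 ang -0.572 [[ 0.1747 -0.1117]]
top stud fit [ 0.6119 -0.0514] r 0.0107 ang -0.5721 [[ 0.1747 -0.1117]]
top stud fit [ 0.6119 -0.0515] r 0.0103 ang -0.5721 [[ 0.1748 -0.1118]]<stdin>:26: RuntimeWarning: Mean of empty slice.
  ret = ret.dtype.type(ret / rcount)
Traceback (most recent call last):
ValueError: zero-size array to reduction operation maximum which has no identity
```

```bash
cat > fin.py <<'E'
from ptr import *
def fin():
  for nm in ('top','scene'):
    s=snapshot(nm);g1=s['img'].min(2).astype(np.float32)
    aa=-.58+yaw;u=np.array([np.cos(aa),np.sin(aa)]);n=np.array([-u[1],u[0]]);o=np.arange(-.009,.0091,.00025);A=[]
    for r in np.arange(.164,.193,.003):
        W=pv2+u*r+o[:,None]*n
        uv=proj(s,np.c_[W,np.full(len(o),.0425)]).astype(np.float32)
        pr=cv2.remap(g1,uv[:,:1],uv[:,1:],cv2.INTER_LINEAR).ravel()
        on=pr>(pr.max()+pr.min())/2
        q=pv2+u*r+n*o[on].mean()-pv2
        A.append([r,np.arctan2(q[1],q[0])-yaw,np.ptp(o[on])*1e3])
    A=np.array(A);print(nm,A.round(4).tolist());k=abs(A[:,2]-8)<2;m=np.median(A[k,1])
    print("head",m,"err vs stud -0.572 mm at stud",(m+.572)*208)
fin()
E
python3 fin.py
```

```text
top [[0.164, -0.5823, 8.75], [0.167, -0.5822, 9.25], [0.17, -0.5822, 9.75], [0.173, -0.5807, 10.25], [0.176, -0.5807, 10.25], [0.179, -0.58, 10.5], [0.182, -0.5786, 10.5], [0.185, -0.5793, 10.25], [0.188, -0.58, 10.5], [0.191, -0.5807, 10.75]]
head -0.582245505207863 err vs stud -0.572 mm at stud -2.131065083235514
scene [[0.164, -0.58, 8.5], [0.167, -0.58, 10.0], [0.17, -0.5815, 9.5], [0.173, -0.5829, 10.0], [0.176, -0.5814, 10.0], [0.179, -0.5807, 10.25], [0.182, -0.58, 10.5], [0.185, -0.58, 10.0], [0.188, -0.5787, 10.0], [0.191, -0.5826, 9.5]]
head -0.5814705871751824 err vs stud -0.572 mm at stud -1.9698821324379505
```

Run:
```python
from go import *
s=snapshot('top');a=cv2.imread('pics/top0.png').astype(int)
d=abs(s['img'].astype(int)-a).max(2)
for n,(x,y,w,h) in dict(flash=(135,225,28,78),wa=(178,278,26,26)).items(): print(n,d[y:y+h,x:x+w].max())
t=snapshot('scene');b=cv2.imread('pics/scene0.png').astype(int);d=abs(t['img'].astype(int)-b).max(2)
print("jar/weight diff",np.percentile(d[245:312,166:205],[50,90,100]))
b0=onz(s,[[308.6,298.4],[287,322.4]],.113);print("clamp",np.arctan2(*(b0[0]-b0[1])[[1,0]])-yaw+.6) if 0 else None
yaw=-.1637;print("clamp",np.arctan2(*(b0[0]-b0[1])[[1,0]])-yaw+.6)
st();print(hand_in())
```

```text
flash 8
wa 6
jar/weight diff [ 1. 10. 51.]
clamp 0.022362523538183576
t 24.0 p [ 0.3443 -0.1954  0.1988] xang 2.3801 zax [ 1.e-04  1.e-04 -1.e+00] q [-0.609 -0.034  1.942  0.     1.233 -1.418] F [-0.1 -0.3 -0. ] T [ 0.03 -0.11 -0.02] w 93.9
the job is handed in; nothing more can be done
None
```

The lamp is re-aimed at the round stud, the knob is tight again, and the job was handed in at 24.0 s with the gripper open and clear.

I loosened the knob to about 1.14 rad, judging by the gripper's turn. I then gripped the housing lightly, swung the lamp to the round stud and turned the knob back to its stop. The last checks showed:

- **Knob:** the camera puts the joint at about 0.02 rad, below the 0.15 needed.
- **Pointer:** both cameras put it at about -0.58 rad and the stud's middle at about -0.572. So it lies about 2 mm clockwise of centre: the 8 mm blade still covers the middle of the stud, but it isn't exactly centred. It did not move while I tightened the knob or let go. I chose not to loosen the knob again for so small a correction.
- **Earlier reading:** a coarser measurement before tightening gave an error of about 1 mm. The later, finer one gave 2 mm, and I trust that one more.
- **Other objects:** the flashlight and the weight beside it look unchanged from the first picture. The jar and the other weight differ only slightly, which fits the arm's shadow, and the arm never came near them.
- **Forces:** the sideways forces I read stayed under about 7 N.

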